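# Rehouse a row of painted plaster fragments

## Robot

A 7-joint arm with a two-finger parallel gripper is mounted at the origin on the work surface. World frame = base frame: x ahead of the robot, y to its left, z up, the work surface at z = 0. Lengths are in m, angles in rad, forces in N, time in s.
With the tool pointing down it reaches from about 0.4 to 0.85 m from the base axis. Payload 10.4 kg.
Tool frame: the origin (TCP) lies between the finger pads; the fingertips stand 19 mm ahead of it and the grasp point (between the pads) is the TCP; z points along the fingers, y is the line along which they close (so a half turn about z gives the same grasp; the last joint's range is limited). The gripper opens to 85 mm and grips with 20 to 120 N. Pads are 22 mm wide; open, the fingers measure 114 mm over their backs; the gripper's body (76 mm by 85 mm) begins 54 mm behind the grasp point. The pads swing forward as they close: fully open they stand 13 mm farther back than shut.
Start: joints at [1.175, 0.332, -0.065, 1.46, 0.022, 1.35, -0.088], TCP at [0.228, -0.582, 0.25] pointing down, gripper open.
Joint ranges: [-2.6, 2.6], [-0.5, 2.12], [-1.47, 1.34], [0.16, 2.42], [-1.27, 4.41], [0.06, 2.06], [-2.6, 2.6]. Speed limits (rad/s): [2.22, 2.22, 2.79, 2.79, 3.14, 3.14, 3.14].

## Interface

Orientations are given as a unit quaternion [w, x, y, z].
In Python, from workcell import * gives the robot as it stands.
- The arm moves only by the shell command python3 -m crank 'ROWS'. ROWS is JSON, a list of rows, each an object with "claw": the finger opening in m, from 0 to 0.0854; "linear": the shift along the tool's x, y, z in m, a list of three; "twist": the turn about the tool's z in rad. A call has 1 to 20 rows; each row is the pose to reach, as a shift and turn from the pose commanded when the call began, along the tool's axes at that moment; what a row does not reach only later rows make up. A row lasts 1/10 s, in which the tool goes at most 50 mm and 8.59 degrees, less where a joint would pass 70% of its speed; a pose out of reach is approached as far as the arm can. A call with a gripper value outside its range is refused whole. The fingers move at their own pace and stop on an object; the grip force is fixed at half the most. Time passes only in rows, so rows that repeat a pose let the fingers close. It gives the time, the measured TCP pose, the force, the opening and the grip force at its end, in the units of the state.
- sense(): the state, without advancing time (a new reading comes with each control period).
- get_image(name): name is "scene" or "top" or "wrist"; returns a dict with "color" (384x512x3 uint8, blue, green, red), "range_z" (384x512 float32, m along the optical axis (not along the pixel's ray), 0 where there is no reading), "fx", "fy", "cx", "cy" (pixels), "R" (3x3) and "t" (3): a world point X has camera coordinates R X + t; the wrist camera has in their place "hand_eye" (4x4, takes a point from camera to tool coordinates, whose origin is the TCP and whose axes are the flange's). Camera axes: x right, y down, z forward; pixel columns grow to the right and rows downward; lengths in m; the calibration is good to about 2 mm. The wrist camera is an equidistant fisheye: a pixel r from the principal point sees the ray r / f radians off the axis. A picture is of the moment at which its call begins: read the wrist's pose just before it.
- hand_in(): hands the job in; it is judged then, once.
Trained networks look in the newest picture that a camera, given by its name, has taken for a name from the list of things; names that differ only in an ending like _2 or _b are one class to them, and where a whole thing is asked for, a point or a joint stands for the part that bears it (a point fixed in the world has none). Each returns a list of dicts, best first, with "score" (0 to 1); they miss things now and then, are a little off and sometimes report something else, mostly with a low value. They report only what shows in the picture. A call takes as long as a camera call.
- spot_in(camera, label): "rect" ([left, top, width, height] in pixels, round what is visible of it).
- outline_of(camera, label): "region" (384x512 bool, what is visible of it) and "rect" ([left, top, width, height] in pixels, round what is visible of it).
- spot_point(camera, label): "at" ([column, row] in pixels: a listed point, or the origin of a listed thing).
The state is a dict: "time": time; "joint_positions": joint angles; "qd": joint speeds; "joint_torque": joint torques, N m; "tool_pos": TCP position; "tcp_rot": TCP orientation; "wrist_force": force on the tool from outside, world axes, zero at the start; "torque": the same for the moment, N m; "width": opening from 0.0 (shut) to 1.0 (fully open); "gripper_force": force on a finger pad.
Only numpy, scipy, OpenCV 4.12 (cv2) and the standard library are available. Lean on these libraries where they do the work, as an engineer would, in place of code of your own. Each camera call takes 0.05 s, during which the arm holds its last target. There are 200 camera calls.

## Task

Move the four painted plaster fragments from the foam pads of the sorting rack into the bays of the brown storage rack, one to a bay and in the same order counted from the black posts: the fragment nearest the sorting rack's black post goes into the bay next to the storage rack's black post, and so on along the row. Set each down gently, flat on the bay floor between the dividers, painted side up and midway between the bay's open front and back; the plaster must not be dropped, and the jar, brush and loupe are to be left where they are.

Things in the scene. Friction and masses are not known exactly. Their poses are not given: they have to be found in the camera images.
- frag_yellow: Loose fragment of wall plaster with a yellow painted top, 40 mm along its own x (two flat parallel sides, the ones to grip), 48 mm along its y (over its broken, pointed ends), 34 mm high, about 0.1 kg. Origin: centre of its underside; z up. At the start it lies painted side up on the cradle with the tag of its own colour, turned by up to 0.25 rad.
- frag_red: Loose fragment of wall plaster with a red painted top, 36 mm along its own x (two flat parallel sides, the ones to grip), 48 mm along its y (over its broken, pointed ends), 32 mm high, about 0.1 kg. Origin: centre of its underside; z up. At the start it lies painted side up on the cradle with the tag of its own colour, turned by up to 0.25 rad.
- frag_green: Loose fragment of wall plaster with a green painted top, 38 mm along its own x (two flat parallel sides, the ones to grip), 48 mm along its y (over its broken, pointed ends), 36 mm high, about 0.1 kg. Origin: centre of its underside; z up. At the start it lies painted side up on the cradle with the tag of its own colour, turned by up to 0.25 rad.
- frag_blue: Loose fragment of wall plaster with a blue painted top, 40 mm along its own x (two flat parallel sides, the ones to grip), 48 mm along its y (over its broken, pointed ends), 34 mm high, about 0.1 kg. Origin: centre of its underside; z up. At the start it lies painted side up on the cradle with the tag of its own colour, turned by up to 0.25 rad.
- cradle_yellow: Fixed grey foam pad on the sorting rack, 100 mm (x) by 62 mm (y), 8 mm thick, with a yellow tag near one edge. Origin: centre of its underside; its upper face is 8 mm higher. The four pads stand in one row along their common y axis, 68 mm apart, their order shuffled; +y points to the end of the sorting rack with that rack's own fixed black post (24 mm square, 45 mm above the board, 51 mm beyond the centre of the last pad).
- cradle_red: Fixed grey foam pad on the sorting rack, 100 mm (x) by 62 mm (y), 8 mm thick, with a red tag near one edge. Origin: centre of its underside; its upper face is 8 mm higher. The four pads stand in one row along their common y axis, 68 mm apart, their order shuffled; +y points to the end of the sorting rack with that rack's own fixed black post (24 mm square, 45 mm above the board, 51 mm beyond the centre of the last pad).
- cradle_green: Fixed grey foam pad on the sorting rack, 100 mm (x) by 62 mm (y), 8 mm thick, with a green tag near one edge. Origin: centre of its underside; its upper face is 8 mm higher. The four pads stand in one row along their common y axis, 68 mm apart, their order shuffled; +y points to the end of the sorting rack with that rack's own fixed black post (24 mm square, 45 mm above the board, 51 mm beyond the centre of the last pad).
- cradle_blue: Fixed grey foam pad on the sorting rack, 100 mm (x) by 62 mm (y), 8 mm thick, with a blue tag near one edge. Origin: centre of its underside; its upper face is 8 mm higher. The four pads stand in one row along their common y axis, 68 mm apart, their order shuffled; +y points to the end of the sorting rack with that rack's own fixed black post (24 mm square, 45 mm above the board, 51 mm beyond the centre of the last pad).
- storage_rack: Fixed brown wooden rack to be filled: board 110 mm (x) by 350 mm (y), 10 mm thick, origin at the centre of its underside. Four bays in a row along y, centred at y = -102, -34, 34 and 102 mm on x = 0; bay floor 10 mm above the origin. Dividers 6 mm thick (100 mm along x) stand 16 mm above the floor at y = -136, -68, 0, 68 and 136 mm, leaving bays 62 mm wide, open at the front and back (both x sides). The two racks lie side by side, either one on the left.
- black_post: Fixed black post, 24 mm square, 45 mm high, that stands on one end of the storage rack (at y = +156 or -156 mm of that rack, on x = 0; which end varies; the other end has a low brown block 12 mm high). It marks the first bay, whose centre is 54 mm away; the next bays follow at 68 mm each. Origin: centre of its underside.
- jar: Bystander: closed jar, 56 mm across, 85 mm high, beyond the racks. Origin: centre of its underside.
- brush: Bystander: brush lying on the table beyond the racks. Origin: in its underside.
- loupe: Bystander: dark steel loupe, a cylinder 40 mm across and 30 mm high, beyond the racks. Origin: centre of its underside.

How it is judged:
At the end, for the whole second after the job is handed in: Each fragment lies still, flat (0.12 rad), painted side up, on the floor of the bay whose number from the storage rack's black post equals its starting number from the sorting rack's black post; distance from the post within 12 mm of the bay centre's, within 18 mm of the rack's centre line (((y of each of cradle_red, cradle_green, cradle_blue in the frame of cradle_yellow below 0 m and horizontal distance between frag_yellow and black_post between 0.042 and 0.066 m) or (y of cradle_red in the frame of cradle_yellow above 0 m and y of each of cradle_green, cradle_blue in the frame of cradle_yellow below 0 m and horizontal distance between frag_yellow and black_post between 0.11 and 0.134 m) or (y of each of cradle_red, cradle_blue in the frame of cradle_yellow below 0 m and y of cradle_green in the frame of cradle_yellow above 0 m and horizontal distance between frag_yellow and black_post between 0.11 and 0.134 m) or (y of each of cradle_red, cradle_green in the frame of cradle_yellow below 0 m and y of cradle_blue in the frame of cradle_yellow above 0 m and horizontal distance between frag_yellow and black_post between 0.11 and 0.134 m) or (y of each of cradle_red, cradle_green in the frame of cradle_yellow above 0 m and y of cradle_blue in the frame of cradle_yellow below 0 m and horizontal distance between frag_yellow and black_post between 0.178 and 0.202 m) or (y of each of cradle_red, cradle_blue in the frame of cradle_yellow above 0 m and y of cradle_green in the frame of cradle_yellow below 0 m and horizontal distance between frag_yellow and black_post between 0.178 and 0.202 m) or (y of cradle_red in the frame of cradle_yellow below 0 m and y of each of cradle_green, cradle_blue in the frame of cradle_yellow above 0 m and horizontal distance between frag_yellow and black_post between 0.178 and 0.202 m) or (y of each of cradle_red, cradle_green, cradle_blue in the frame of cradle_yellow above 0 m and horizontal distance between frag_yellow and black_post between 0.246 and 0.27 m)) and x of frag_yellow in the frame of storage_rack between -0.018 and 0.018 m and z of frag_yellow in the frame of storage_rack between 0.005 and 0.014 m and angle between each of frag_yellow, frag_red, frag_green, frag_blue's own z axis and vertical below 0.12 rad and linear speed of each of frag_yellow, frag_red, frag_green, frag_blue below 0.02 m/s and angular speed of each of frag_yellow, frag_red, frag_green, frag_blue below 0.2 rad/s and ((y of each of cradle_yellow, cradle_green, cradle_blue in the frame of cradle_red below 0 m and horizontal distance between frag_red and black_post between 0.042 and 0.066 m) or (y of cradle_yellow in the frame of cradle_red above 0 m and y of each of cradle_green, cradle_blue in the frame of cradle_red below 0 m and horizontal distance between frag_red and black_post between 0.11 and 0.134 m) or (y of each of cradle_yellow, cradle_blue in the frame of cradle_red below 0 m and y of cradle_green in the frame of cradle_red above 0 m and horizontal distance between frag_red and black_post between 0.11 and 0.134 m) or (y of each of cradle_yellow, cradle_green in the frame of cradle_red below 0 m and y of cradle_blue in the frame of cradle_red above 0 m and horizontal distance between frag_red and black_post between 0.11 and 0.134 m) or (y of each of cradle_yellow, cradle_green in the frame of cradle_red above 0 m and y of cradle_blue in the frame of cradle_red below 0 m and horizontal distance between frag_red and black_post between 0.178 and 0.202 m) or (y of each of cradle_yellow, cradle_blue in the frame of cradle_red above 0 m and y of cradle_green in the frame of cradle_red below 0 m and horizontal distance between frag_red and black_post between 0.178 and 0.202 m) or (y of cradle_yellow in the frame of cradle_red below 0 m and y of each of cradle_green, cradle_blue in the frame of cradle_red above 0 m and horizontal distance between frag_red and black_post between 0.178 and 0.202 m) or (y of each of cradle_yellow, cradle_green, cradle_blue in the frame of cradle_red above 0 m and horizontal distance between frag_red and black_post between 0.246 and 0.27 m)) and x of frag_red in the frame of storage_rack between -0.018 and 0.018 m and z of frag_red in the frame of storage_rack between 0.005 and 0.014 m and ((y of each of cradle_yellow, cradle_red, cradle_blue in the frame of cradle_green below 0 m and horizontal distance between frag_green and black_post between 0.042 and 0.066 m) or (y of cradle_yellow in the frame of cradle_green above 0 m and y of each of cradle_red, cradle_blue in the frame of cradle_green below 0 m and horizontal distance between frag_green and black_post between 0.11 and 0.134 m) or (y of each of cradle_yellow, cradle_blue in the frame of cradle_green below 0 m and y of cradle_red in the frame of cradle_green above 0 m and horizontal distance between frag_green and black_post between 0.11 and 0.134 m) or (y of each of cradle_yellow, cradle_red in the frame of cradle_green below 0 m and y of cradle_blue in the frame of cradle_green above 0 m and horizontal distance between frag_green and black_post between 0.11 and 0.134 m) or (y of each of cradle_yellow, cradle_red in the frame of cradle_green above 0 m and y of cradle_blue in the frame of cradle_green below 0 m and horizontal distance between frag_green and black_post between 0.178 and 0.202 m) or (y of each of cradle_yellow, cradle_blue in the frame of cradle_green above 0 m and y of cradle_red in the frame of cradle_green below 0 m and horizontal distance between frag_green and black_post between 0.178 and 0.202 m) or (y of cradle_yellow in the frame of cradle_green below 0 m and y of each of cradle_red, cradle_blue in the frame of cradle_green above 0 m and horizontal distance between frag_green and black_post between 0.178 and 0.202 m) or (y of each of cradle_yellow, cradle_red, cradle_blue in the frame of cradle_green above 0 m and horizontal distance between frag_green and black_post between 0.246 and 0.27 m)) and x of frag_green in the frame of storage_rack between -0.018 and 0.018 m and z of frag_green in the frame of storage_rack between 0.005 and 0.014 m and ((y of each of cradle_yellow, cradle_red, cradle_green in the frame of cradle_blue below 0 m and horizontal distance between frag_blue and black_post between 0.042 and 0.066 m) or (y of cradle_yellow in the frame of cradle_blue above 0 m and y of each of cradle_red, cradle_green in the frame of cradle_blue below 0 m and horizontal distance between frag_blue and black_post between 0.11 and 0.134 m) or (y of each of cradle_yellow, cradle_green in the frame of cradle_blue below 0 m and y of cradle_red in the frame of cradle_blue above 0 m and horizontal distance between frag_blue and black_post between 0.11 and 0.134 m) or (y of each of cradle_yellow, cradle_red in the frame of cradle_blue below 0 m and y of cradle_green in the frame of cradle_blue above 0 m and horizontal distance between frag_blue and black_post between 0.11 and 0.134 m) or (y of each of cradle_yellow, cradle_red in the frame of cradle_blue above 0 m and y of cradle_green in the frame of cradle_blue below 0 m and horizontal distance between frag_blue and black_post between 0.178 and 0.202 m) or (y of each of cradle_yellow, cradle_green in the frame of cradle_blue above 0 m and y of cradle_red in the frame of cradle_blue below 0 m and horizontal distance between frag_blue and black_post between 0.178 and 0.202 m) or (y of cradle_yellow in the frame of cradle_blue below 0 m and y of each of cradle_red, cradle_green in the frame of cradle_blue above 0 m and horizontal distance between frag_blue and black_post between 0.178 and 0.202 m) or (y of each of cradle_yellow, cradle_red, cradle_green in the frame of cradle_blue above 0 m and horizontal distance between frag_blue and black_post between 0.246 and 0.27 m)) and x of frag_blue in the frame of storage_rack between -0.018 and 0.018 m and z of frag_blue in the frame of storage_rack between 0.005 and 0.014 m); the robot touches nothing.
It fails at once if a fragment is dropped from more than about 25 mm or thrown ((linear speed of frag_yellow above 0.7 m/s and contact force between frag_yellow and the fingers below 0.01 N) or (linear speed of frag_red above 0.7 m/s and contact force between frag_red and the fingers below 0.01 N) or (linear speed of frag_green above 0.7 m/s and contact force between frag_green and the fingers below 0.01 N) or (linear speed of frag_blue above 0.7 m/s and contact force between frag_blue and the fingers below 0.01 N)).
It fails at once if the jar, brush or loupe is pushed more than 30 mm from its place (distance of any of jar, brush, loupe from where it was at the start of the episode above 0.03 m).
It also fails if it takes over 96 s, if anything falls off the work surface, if the arm or the gripper's body presses on something with over 40 N, if the wrist force passes 120 N, or if a joint passes its speed limit or range.

## Working session

There is one attempt and no reset: what is moved stays moved. The work goes in short steps, Python scripts to look and compute and a shell command to move; the robot and the scene stay as the last step left them, time stands still between calls to the robot, and variables do not carry over. Pictures are saved under pics/ and viewed, at most 14 in all, crops included, and the job is handed in when it is done.

```bash
mkdir -p pics; ls; python3 - <<'E'
from workcell import *
import cv2
s=sense();print(s)
for n in("top","scene"):
    d=get_image(n);cv2.imwrite(f"pics/{n}0.png",d["color"]);print(n,d["fx"],d["cx"],d["cy"],d["R"],d["t"])
E
```

```text
pics
{'time': 0.0, 'joint_positions': array([ 1.17538974,  0.33290234, -0.06469974,  1.46095706,  0.02162203,
        1.34990305, -0.08851011]), 'qd': array([ 2.44214789e-04,  4.04765305e-04, -9.16274556e-05, -1.79783792e-03,
        3.11802411e-04,  7.61206483e-04,  8.25746892e-04]), 'joint_torque': array([-7.35843023e-04, -6.25440001e+01,  4.87450801e-02, -3.91593862e+01,
        1.59765274e-02,  1.02228834e-02,  6.42565783e-05]), 'tool_pos': array([ 0.22750335, -0.58174041,  0.24948938]), 'tcp_rot': array([-7.14299988e-04,  9.82675421e-01,  1.85333415e-01, -1.80539137e-04]), 'wrist_force': array([-0.57674357, -0.04346299, -0.38896195]), 'torque': array([ 0.02636352,  0.0042454 , -0.04468306]), 'gripper_force': 0.0, 'width': 0.9971199773749292}
top 360.3284453374808 255.41808127431486 190.3239040825018 [[-0.02209954 -0.99971445  0.00908999]
 [-0.99026595  0.02063909 -0.1376495 ]
 [ 0.13742259 -0.0120435  -0.99043929]] [0.01028185 0.63132678 0.84713649]
scene 425.55940803769704 252.11985367678992 188.89502720753117 [[ 0.22927593  0.97335886  0.00225153]
 [ 0.71735881 -0.16741042 -0.67629142]
 [-0.65789732  0.1566725  -0.73663074]] [-0.14190959 -0.41844037  1.43637419]
```

View pics/top0.png

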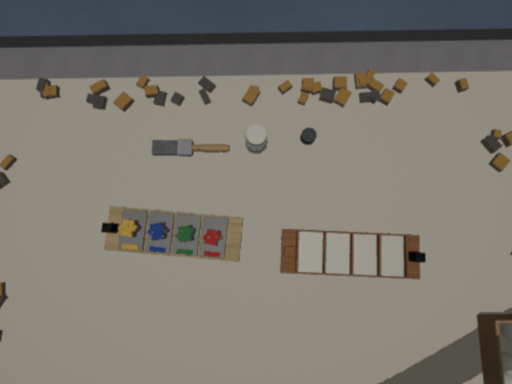

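View pics/scene0.png

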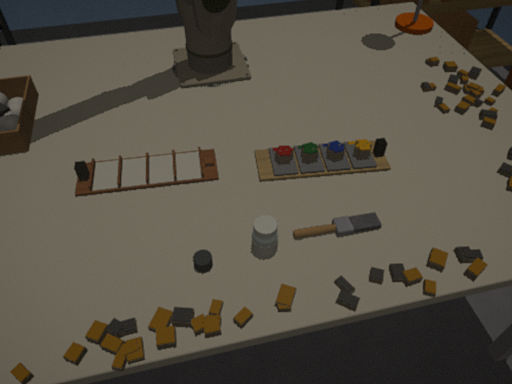

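Sorting order from its black post (110,228): yellow (128,228), blue (158,231), green (186,234), red (212,237). Storage post is at (417,257), so yellow goes to the rightmost bay. Now I'll measure with the top camera.

```bash
cat > h.py <<'E'
from workcell import *
import numpy as np, cv2
from scipy.spatial.transform import Rotation as Ro
COL=("yellow","blue","green","red")
def cloud(d):
    v,u=np.indices(d["range_z"].shape);z=d["range_z"]
    c=np.stack([(u-d["cx"])/d["fx"]*z,(v-d["cy"])/d["fy"]*z,z],-1)
    return (c-d["t"])@d["R"]          # R^T (c-t)
def cmask(img):
    h=cv2.cvtColor(img,cv2.COLOR_BGR2HSV);H,S,V=cv2.split(h);ok=(S>150)&(V>60)
    return {"yellow":ok&(H>17)&(H<35)&(V>120),"blue":ok&(H>105)&(H<130),"green":ok&(H>45)&(H<85),"red":ok&((H<6)|(H>172))}
def pose():
    s=sense();q=s["tcp_rot"];R=Ro.from_quat([q[1],q[2],q[3],q[0]]).as_matrix();return s,np.array(s["tool_pos"]),R
E
python3 - <<'E'
from h import *
d=get_image("top");P=cloud(d);m=cmask(d["color"])
v,u=np.indices(P.shape[:2])
print("table z",np.median(P[300:350,50:200,2]))
for c in COL:
    for k,(lo,hi) in dict(top=(.04,.07),tag=(.005,.028)).items():
        s=m[c]&(P[...,2]>lo)&(P[...,2]<hi)&(v>200)&(v<265)&(u<250)
        if s.sum()>3:
            q=P[s];r=cv2.minAreaRect((q[:,:2]*1000).astype(np.float32));print(c,k,s.sum(),q.mean(0).round(4),q[:,2].max().round(3),np.round(r[0],1),np.round(r[1],1),r[2])
h=P[...,2]
for n,(a,b) in dict(sort=(95,250),stor=(270,430)).items():
    box=(u>a)&(u<b)&(v>195)&(v<290)
    s=box&(h>.005)&(h<.035)
    r=cv2.minAreaRect((P[s][:,:2]*1000).astype(np.float32));print(n,s.sum(),np.round(r,1) if 0 else r)
    dark=box&(d["color"].max(-1)<45)&(h>.035);print("post",dark.sum(),P[dark].mean(0).round(4))
fl=(u>300)&(u<405)&(v>235)&(v<275)&(d["color"].min(-1)>150)
n,lab,st,_=cv2.connectedComponentsWithStats(fl.astype(np.uint8))
for i in range(1,n):
    if st[i,4]>200:
        q=P[lab==i];r=cv2.minAreaRect((q[:,:2]*1000).astype(np.float32));print("bay",st[i,4],q.mean(0).round(4),r)
E
```

```text
table z -0.0009802160069930569
yellow top 171 [0.5467 0.3076 0.0513] 0.056 [546.6 307.8] [36.1 40.5] 58.809486389160156
yellow tag 48 [0.5017 0.3116 0.0178] 0.023 [516.5 326.5] [74.9 26.4] 44.36244583129883
blue top 144 [0.5376 0.2367 0.051 ] 0.055 [536.6 238.2] [33.9 33.5] 88.9058837890625
blue tag 41 [0.4935 0.2452 0.0179] 0.022 [493.2 244.2] [34.3  7.2] 81.64921569824219
red top 156 [0.5198 0.1055 0.0491] 0.053 [519.5 105.5] [33.9 36.7] 55.156288146972656
red tag 48 [0.4786 0.1091 0.018 ] 0.022 [478.9 107.6] [35.1  7.4] 87.97219848632812
sort 4825 ((530.9808959960938, 205.4713592529297), (340.16082763671875, 110.10730743408203), 83.75119018554688)
post 96 [0.5476 0.3529 0.0514]
stor 6000 ((502.06182861328125, -244.3251495361328), (357.55120849609375, 173.10458374023438), 86.27417755126953)
post 109 [ 0.4613 -0.39    0.0512]
```

```bash
python3 - <<'E'
from h import *
d=get_image("top");P=cloud(d);c=d["color"];u=np.indices(P.shape[:2])[1];v=np.indices(P.shape[:2])[0]
print(c[255,310],c[255,338],c[255,324],c[255,285],c[290,340],c[236,186])
box=(u>270)&(u<430)&(v>215)&(v<290)
hsv=cv2.cvtColor(c,cv2.COLOR_BGR2HSV)
br=box&(hsv[...,1]>110)&(P[...,2]>.006)&(P[...,2]<.034)
br=br|(box&(P[...,2]>.004)&(P[...,2]<.034)&(hsv[...,1]<60)&(v>232)&(v<275)&(u>297)&(u<404))
n,lab,st,ce=cv2.connectedComponentsWithStats(br.astype(np.uint8));i=1+st[1:,4].argmax();q=P[lab==i]
print("stor",st[i],cv2.minAreaRect((q[:,:2]*1000).astype(np.float32)))
row=hsv[255,278:430,1];print(row.tolist())
print((P[255,278:430,1]*1000).astype(int).tolist())
g=(hsv[...,0]>40)&(hsv[...,0]<95)&(hsv[...,1]>90)&(v>200)&(v<265)&(u<250)
for lo,hi in((.04,.07),(.005,.028)):
    s=g&(P[...,2]>lo)&(P[...,2]<hi);print("green",s.sum(),P[s].mean(0).round(4))
E
```

```text
[148 157 160] [145 155 158] [44 64 93] [ 50  74 108] [129 141 146] [51 88 44]
stor [ 281  230  138   48 5206] ((471.2484130859375, -238.13424682617188), (345.6219482421875, 105.1822509765625), 86.22731018066406)
[29, 28, 34, 81, 139, 140, 142, 137, 139, 140, 143, 140, 140, 141, 140, 140, 138, 150, 147, 117, 53, 21, 19, 19, 19, 19, 19, 21, 21, 19, 19, 19, 19, 21, 19, 19, 19, 19, 21, 21, 21, 21, 21, 20, 38, 105, 134, 82, 30, 21, 19, 19, 21, 19, 19, 19, 19, 19, 19, 19, 21, 19, 21, 21, 19, 21, 19, 19, 19, 21, 22, 38, 95, 148, 120, 56, 24, 19, 21, 20, 20, 21, 20, 23, 20, 20, 20, 20, 20, 20, 20, 20, 21, 20, 21, 21, 20, 25, 39, 75, 162, 141, 84, 30, 22, 21, 18, 22, 22, 20, 20, 18, 22, 22, 22, 22, 20, 22, 22, 20, 22, 20, 22, 22, 26, 44, 94, 159, 152, 141, 146, 156, 57, 102, 128, 0, 128, 43, 43, 15, 13, 26, 45, 30, 21, 59, 29, 34, 29, 30, 30, 30]
[-57, -59, -62, -64, -66, -69, -71, -73, -75, -78, -80, -83, -85, -87, -90, -93, -96, -99, -100, -102, -104, -109, -111, -114, -117, -119, -122, -124, -126, -129, -131, -134, -136, -139, -142, -144, -147, -149, -151, -154, -157, -159, -162, -164, -166, -168, -169, -171, -177, -179, -182, -184, -186, -189, -192, -195, -197, -200, -202, -204, -207, -209, -212, -215, -217, -219, -223, -225, -227, -229, -232, -234, -234, -236, -238, -240, -247, -250, -252, -255, -257, -260, -263, -265, -267, -269, -272, -274, -278, -279, -282, -285, -287, -290, -292, -295, -298, -301, -303, -303, -304, -306, -307, -316, -317, -320, -322, -325, -328, -329, -333, -336, -337, -341, -343, -345, -349, -351, -353, -356, -358, -361, -363, -366, -367, -371, -371, -372, -371, -376, -376, -382, -384, -381, -382, -382, -383, -382, -384, -385, -388, -391, -393, -396, -397, -401, -402, -405, -434, -437, -440, -441]
green 173 [0.5298 0.1699 0.0528]
green 48 [0.4872 0.1803 0.0179]
```

Storage centre is about (.471,-.238) and its axis runs (0.066,0.998); sizes and post agree. I'll move over it for a wrist look, then on to the sorting rack.

```bash
python3 -m crank '[{"claw":0.085,"linear":[0.02,-0.013,0],"twist":-0.08},{"claw":0.085,"linear":[0.06,-0.04,-0.005],"twist":-0.2},{"claw":0.085,"linear":[0.1,-0.066,-0.01],"twist":-0.33},{"claw":0.085,"linear":[0.14,-0.092,-0.02],"twist":-0.46},{"claw":0.085,"linear":[0.18,-0.118,-0.02],"twist":-0.59},{"claw":0.085,"linear":[0.22,-0.145,-0.02],"twist":-0.72},{"claw":0.085,"linear":[0.26,-0.171,-0.02],"twist":-0.85},{"claw":0.085,"linear":[0.3,-0.197,-0.02],"twist":-0.98},{"claw":0.085,"linear":[0.335,-0.22,-0.02],"twist":-1.08},{"claw":0.085,"linear":[0.352,-0.232,-0.02],"twist":-1.13},{"claw":0.085,"linear":[0.352,-0.232,-0.02],"twist":-1.13},{"claw":0.085,"linear":[0.352,-0.232,-0.02],"twist":-1.13}]'
python3 - <<'E'
from h import *
s,p,R=pose();d=get_image("wrist");np.save("w_stor.npy",dict(d=d,p=p,R=R),allow_pickle=True)
cv2.imwrite("pics/w0.png",d["color"]);print(p,R.round(3),s["joint_positions"].round(2));print({k:d[k] for k in d if k not in("color","range_z")})
E
```

```text
time: 1.4
tool_pos: [0.4706, -0.2385, 0.2701]
tcp_rot: [-0.0, 0.731, 0.682, -0.0]
wrist_force: [-0.6, -0.2, -0.2]
width: 0.995
gripper_force: 0.0
[ 0.47055816 -0.23852598  0.27012512] [[ 0.069  0.998 -0.001]
 [ 0.998 -0.069 -0.   ]
 [-0.    -0.001 -1.   ]] [ 0.8   0.14 -0.46  1.67  0.06  1.35  0.26]
{'fx': 297.3186396354542, 'fy': 297.3186396354542, 'cx': 256.49422051813514, 'cy': 195.3695028111767, 'hand_eye': array([[-1.49492652e-03, -9.62749927e-01, -2.70389243e-01,
         6.77758820e-02],
       [ 9.99998583e-01, -1.22979251e-03, -1.14997825e-03,
         1.52815297e-04],
       [ 7.74618808e-04, -2.70390579e-01,  9.62750401e-01,
        -1.23343909e-01],
       [ 0.00000000e+00,  0.00000000e+00,  0.00000000e+00,
         1.00000000e+00]])}
```

View pics/w0.png

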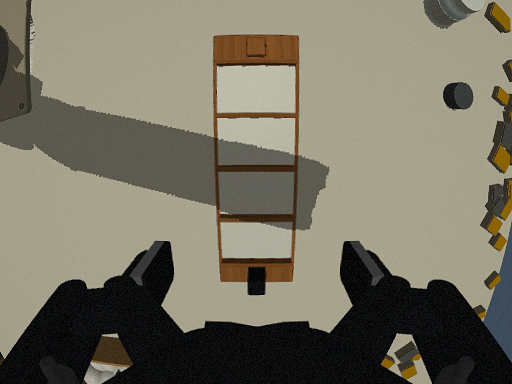

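Wrist view: the storage rack runs from (213,37) to (293,281), with the post at (257,280) and bays empty. On to the sorting rack.

```bash
python3 -m crank '[{"claw":0.085,"linear":[0.02,0.001,0],"twist":0},{"claw":0.085,"linear":[0.06,0.004,0],"twist":0.02},{"claw":0.085,"linear":[0.108,0.007,0],"twist":0.03},{"claw":0.085,"linear":[0.156,0.01,0],"twist":0.045},{"claw":0.085,"linear":[0.204,0.013,0],"twist":0.045},{"claw":0.085,"linear":[0.252,0.016,0],"twist":0.045},{"claw":0.085,"linear":[0.3,0.019,0],"twist":0.045},{"claw":0.085,"linear":[0.348,0.023,0],"twist":0.045},{"claw":0.085,"linear":[0.39,0.026,0],"twist":0.045},{"claw":0.085,"linear":[0.425,0.028,0],"twist":0.045},{"claw":0.085,"linear":[0.445,0.029,0],"twist":0.045},{"claw":0.085,"linear":[0.447,0.029,0],"twist":0.045},{"claw":0.085,"linear":[0.447,0.029,0],"twist":0.045}]'
cat >> h.py <<'E'
def wcloud(d,p,R):
    v,u=np.indices(d["range_z"].shape);x=u-d["cx"];y=v-d["cy"];r=np.hypot(x,y)+1e-9;th=r/d["fx"]
    k=np.tan(np.minimum(th,1.45))/r;z=d["range_z"]
    c=np.stack([x*k*z,y*k*z,z],-1);E=d["hand_eye"]
    return (c@E[:3,:3].T+E[:3,3])@R.T+p
E
python3 - <<'E'
from h import *
s,p,R=pose();d=get_image("wrist");np.save("w_sort.npy",dict(d=d,p=p,R=R),allow_pickle=True)
cv2.imwrite("pics/w1.png",d["color"]);print(p,np.degrees(np.arctan2(R[1,0],R[0,0])),s["joint_positions"].round(2))
P=wcloud(d,p,R);hsv=cv2.cvtColor(d["color"],cv2.COLOR_BGR2HSV);H=hsv[...,0]
hue={"yellow":(14,35),"blue":(105,132),"green":(40,90),"red":(0,6)}
for c,(a,b) in hue.items():
    m=(H>=a)&(H<=b)&(hsv[...,1]>100)&(P[...,2]>.042)&(P[...,2]<.07)
    n,l,st,_=cv2.connectedComponentsWithStats(m.astype(np.uint8));i=1+st[1:,4].argmax();q=P[l==i]
    r=cv2.minAreaRect((q[:,:2]*1000).astype(np.float32));print(c,st[i],q.mean(0).round(4),np.round(r[0],1),np.round(r[1],1),round(r[2],1))
w=np.load("w_stor.npy",allow_pickle=True).item();d=w["d"];P=wcloud(d,w["p"],w["R"]);hsv=cv2.cvtColor(d["color"],cv2.COLOR_BGR2HSV)
m=(hsv[...,1]>110)&(P[...,2]<.04)&(P[...,2]>.004);m[:, :190]=0;m[:,320:]=0;m[295:]=0
n,l,st,_=cv2.connectedComponentsWithStats(m.astype(np.uint8));i=1+st[1:,4].argmax();q=P[l==i]
print("stor",st[i],cv2.minAreaRect((q[:,:2]*1000).astype(np.float32)),q[:,2].min())
E
```

```text
time: 2.75
tool_pos: [0.5308, 0.2048, 0.2699]
tcp_rot: [0.0, 0.747, 0.665, -0.0]
wrist_force: [-0.4, -0.5, -0.4]
width: 0.995
gripper_force: 0.0
[0.53076554 0.20475732 0.26993099] 83.41685647468972 [ 0.21  0.29 -0.79  1.55  0.21  1.39 -0.72]
yellow [241  63  36  40 929] [0.5449 0.3073 0.0516] [545.1 308.4] [45.7 39.3] 79.4
blue [239 126  38  37 880] [0.5356 0.2374 0.0516] [535.4 237.2] [39.  42.6] 8.6
green [240 184  36  33 792] [0.5277 0.1703 0.0534] [527.9 170.2] [37.  43.1] 7.6
red [241 233  30  30 524] [0.5178 0.1069 0.0492] [517.8 106.7] [40.9 35.6] 76.4
stor [ 213   35   86  247 6626] ((469.1983337402344, -239.86460876464844), (348.6787109375, 109.61238098144531), 86.08362579345703) 0.006427573089997252
```

View pics/w1.png

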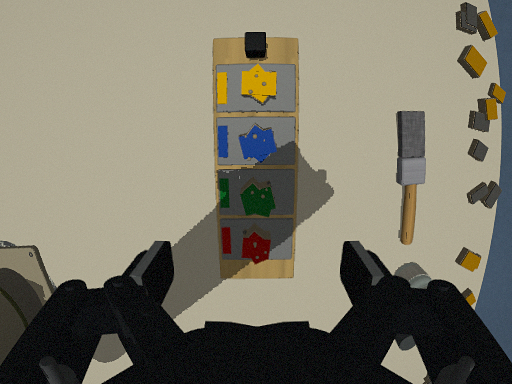

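Sorting order confirmed: yellow (258,83), blue (257,145), green (257,198), red (256,247). I'll check yaw on a rectified view.

```bash
python3 - <<'E'
from h import *
w=np.load("w_sort.npy",allow_pickle=True).item();d,p,R=w["d"],w["p"],w["R"];E=d["hand_eye"]
tiles=[]
for (cx,cy,z,a) in((.5451,.3084,.052,79.4),(.5354,.2372,.052,98.6),(.5279,.1702,.054,97.6),(.5178,.1067,.05,76.4)):
    i,j=np.indices((280,280));X=np.stack([cx+(140-i)*.00025,cy+(140-j)*.00025,0*i+z],-1)   # up=+x, left=+y
    c=((X-p)@R-E[:3,3])@E[:3,:3];r=np.hypot(c[...,0],c[...,1]);th=np.arctan2(r,c[...,2])*d["fx"]/r
    t=cv2.remap(d["color"],(c[...,0]*th+d["cx"]).astype(np.float32),(c[...,1]*th+d["cy"]).astype(np.float32),1)
    e=np.array([np.cos(np.radians(a)),np.sin(np.radians(a))])*100   # world dir of frag y
    n=np.array([e[1],-e[0]])/100*80
    for o in(n,-n):
        q=[(int(140-(o+s*e)[1]),int(140-(o+s*e)[0])) for s in(1,-1)];cv2.line(t,q[0],q[1],(255,0,255),1)
    tiles.append(t)
cv2.imwrite("pics/ortho.png",np.vstack([np.hstack(tiles[:2]),np.hstack(tiles[2:])]))
E
```

```text
(no output)
```

View pics/ortho.png

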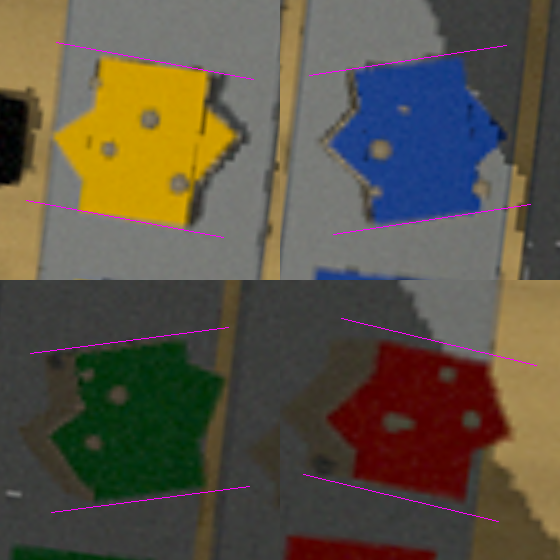

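Angles (fragment y): yellow 82.5°, blue 98.4°, green 96.5°, red 79°; the drawn edges fit within a few degrees, and I corrected them from the picture. I'll grip yellow first.

```bash
python3 -m crank '[{"claw":0.085,"linear":[0.03,0.001,0.03],"twist":0.016},{"claw":0.085,"linear":[0.06,0.002,0.06],"twist":0.016},{"claw":0.085,"linear":[0.09,0.002,0.09],"twist":0.016},{"claw":0.085,"linear":[0.1034,0.002,0.12],"twist":0.016},{"claw":0.085,"linear":[0.1034,0.002,0.145],"twist":0.016},{"claw":0.085,"linear":[0.1034,0.002,0.17],"twist":0.016},{"claw":0.085,"linear":[0.1034,0.002,0.19],"twist":0.016},{"claw":0.085,"linear":[0.1034,0.002,0.207],"twist":0.016},{"claw":0.085,"linear":[0.1034,0.002,0.22],"twist":0.016},{"claw":0.085,"linear":[0.1034,0.002,0.228],"twist":0.016},{"claw":0.085,"linear":[0.1034,0.002,0.229],"twist":0.016},{"claw":0.07,"linear":[0.1034,0.002,0.229],"twist":0.016},{"claw":0.055,"linear":[0.1034,0.002,0.229],"twist":0.016},{"claw":0.045,"linear":[0.1034,0.002,0.229],"twist":0.016},{"claw":0.02,"linear":[0.1034,0.002,0.229],"twist":0.016},{"claw":0.02,"linear":[0.1034,0.002,0.229],"twist":0.016},{"claw":0.02,"linear":[0.1034,0.002,0.229],"twist":0.016},{"claw":0.02,"linear":[0.1034,0.002,0.229],"twist":0.016}]'
```

```text
time: 4.6
tool_pos: [0.5444, 0.3091, 0.0422]
tcp_rot: [0.0, 0.751, 0.66, 0.001]
wrist_force: [-1.4, -0.6, 6.0]
width: 0.46
gripper_force: 61.6
```

```bash
python3 -m crank '[{"claw":0.02,"linear":[0,0,-0.005],"twist":0},{"claw":0.02,"linear":[0,0,-0.02],"twist":0},{"claw":0.02,"linear":[0,0,-0.045],"twist":0},{"claw":0.02,"linear":[0,0,-0.07],"twist":0},{"claw":0.02,"linear":[0,0,-0.09],"twist":0},{"claw":0.02,"linear":[0,0,-0.1],"twist":0},{"claw":0.02,"linear":[0,0,-0.1],"twist":0}]'
python3 - <<'E'
from h import *
s,p,R=pose();d=get_image("wrist");cv2.imwrite("pics/w2.png",d["color"]);print(p,R.round(3),s["width"],s["gripper_force"],s["wrist_force"])
E
```

```text
time: 5.3
tool_pos: [0.5445, 0.3091, 0.1431]
tcp_rot: [0.0, 0.751, 0.66, 0.001]
wrist_force: [0.3, 0.0, -1.3]
width: 0.458
gripper_force: 60.8
[0.54452019 0.30908111 0.1430727 ] [[ 0.129  0.992  0.002]
 [ 0.992 -0.129  0.001]
 [ 0.001  0.002 -1.   ]] 0.45828098049805327 60.80692648887634 [ 0.34225704  0.0081681  -1.29255147]
```

View pics/w2.png

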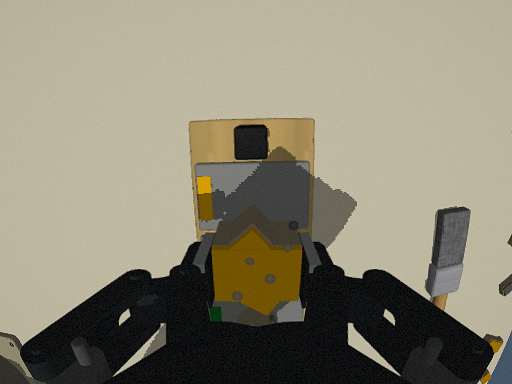

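Yellow is held square between the pads (255,275). Travelling to bay 1.

```bash
python3 -m crank '[{"claw":0.02,"linear":[-0.01,0,0],"twist":0},{"claw":0.02,"linear":[-0.035,0,0],"twist":0},{"claw":0.02,"linear":[-0.07,0,0],"twist":0},{"claw":0.02,"linear":[-0.11,0,0],"twist":0},{"claw":0.02,"linear":[-0.155,0.001,0],"twist":-0.02},{"claw":0.02,"linear":[-0.2,0.001,0],"twist":-0.03},{"claw":0.02,"linear":[-0.245,0.001,0],"twist":-0.04},{"claw":0.02,"linear":[-0.29,0.001,0],"twist":-0.05},{"claw":0.02,"linear":[-0.335,0.002,0],"twist":-0.061},{"claw":0.02,"linear":[-0.38,0.002,0],"twist":-0.061},{"claw":0.02,"linear":[-0.425,0.002,0],"twist":-0.061},{"claw":0.02,"linear":[-0.47,0.002,0],"twist":-0.061},{"claw":0.02,"linear":[-0.515,0.003,0],"twist":-0.061},{"claw":0.02,"linear":[-0.56,0.003,0],"twist":-0.061},{"claw":0.02,"linear":[-0.6,0.003,0],"twist":-0.061},{"claw":0.02,"linear":[-0.63,0.003,0],"twist":-0.061},{"claw":0.02,"linear":[-0.648,0.003,0],"twist":-0.061},{"claw":0.02,"linear":[-0.6544,0.003,0],"twist":-0.061},{"claw":0.02,"linear":[-0.6544,0.003,0],"twist":-0.061},{"claw":0.02,"linear":[-0.6544,0.003,0],"twist":-0.061}]'
python3 - <<'E'
from h import *
s,p,R=pose();print(p,np.degrees(np.arctan2(R[1,0],R[0,0])),s["joint_positions"].round(2),s["wrist_force"])
d=get_image("top");P=cloud(d);m=cmask(d["color"])["yellow"]&(P[...,2]>.1)&(P[...,2]<.25);m[:,:300]=0;print(m.sum(),P[m].mean(0) if m.any() else 0)
E
```

```text
time: 7.35
tool_pos: [0.4633, -0.3388, 0.1412]
tcp_rot: [-0.0, 0.73, 0.683, 0.0]
wrist_force: [0.4, 0.5, -1.8]
width: 0.458
gripper_force: 60.8
[ 0.46333144 -0.33876038  0.14119509] 86.23148565104064 [ 0.99  0.36 -0.52  1.71  0.19  1.13  0.34] [ 0.39214051  0.48063322 -1.77997036]
0 0
```

```bash
python3 -m crank '[{"claw":0.02,"linear":[-0.001,0,0.01],"twist":0},{"claw":0.02,"linear":[-0.001,0,0.03],"twist":0},{"claw":0.02,"linear":[-0.001,0,0.055],"twist":0},{"claw":0.02,"linear":[-0.001,0,0.075],"twist":0},{"claw":0.02,"linear":[-0.001,0,0.09],"twist":0},{"claw":0.02,"linear":[-0.001,0,0.1],"twist":0},{"claw":0.02,"linear":[-0.001,0,0.104],"twist":0},{"claw":0.02,"linear":[-0.001,0,0.105],"twist":0},{"claw":0.02,"linear":[-0.001,0,0.105],"twist":0}]'
python3 - <<'E'
from h import *
d=get_image("wrist");cv2.imwrite("pics/w3.png",d["color"])
E
```

```text
time: 8.3
tool_pos: [0.4631, -0.3418, 0.0369]
tcp_rot: [0.001, 0.731, 0.683, 0.0]
wrist_force: [0.6, 0.2, -0.2]
width: 0.452
gripper_force: 60.8
```

View pics/w3.png

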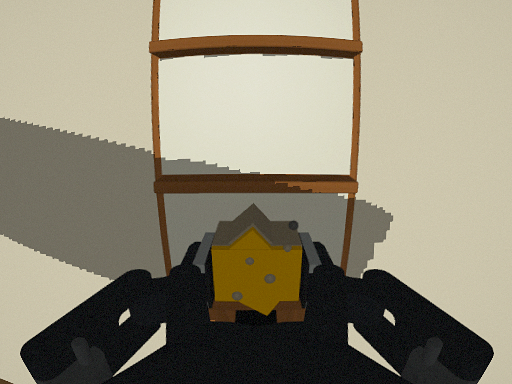

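Yellow sits between the divider (255,185) and the post, centred across the rack. Final easing down.

```bash
python3 -m crank '[{"claw":0.02,"linear":[0,0,0.001],"twist":0},{"claw":0.02,"linear":[0,0,0.002],"twist":0},{"claw":0.02,"linear":[0,0,0.002],"twist":0}]'
```

```text
time: 8.65
tool_pos: [0.4627, -0.3417, 0.0344]
tcp_rot: [0.0, 0.731, 0.683, -0.0]
wrist_force: [0.6, -0.3, -1.2]
width: 0.456
gripper_force: 60.8
```

```bash
python3 -m crank '[{"claw":0.02,"linear":[0,0,0.001],"twist":0},{"claw":0.02,"linear":[0,0,0.0015],"twist":0}]'; python3 -m crank '[{"claw":0.044,"linear":[0,0,0],"twist":0},{"claw":0.05,"linear":[0,0,0],"twist":0},{"claw":0.06,"linear":[0,0,0],"twist":0},{"claw":0.07,"linear":[0,0,0],"twist":0},{"claw":0.07,"linear":[0,0,-0.005],"twist":0},{"claw":0.08,"linear":[0,0,-0.02],"twist":0},{"claw":0.085,"linear":[0,0,-0.05],"twist":0},{"claw":0.085,"linear":[0,0,-0.09],"twist":0},{"claw":0.085,"linear":[0,0,-0.12],"twist":0},{"claw":0.085,"linear":[0,0,-0.12],"twist":0}]'
python3 - <<'E'
from h import *
s,p,R=pose();d=get_image("wrist");cv2.imwrite("pics/w4.png",d["color"]);print(p,np.degrees(np.arctan2(R[1,0],R[0,0])))
P=wcloud(d,p,R);hsv=cv2.cvtColor(d["color"],cv2.COLOR_BGR2HSV);H=hsv[...,0]
m=(H>=14)&(H<=35)&(hsv[...,1]>150)&(P[...,2]>.03)&(P[...,2]<.06)
n,l,st,_=cv2.connectedComponentsWithStats(m.astype(np.uint8));i=1+st[1:,4].argmax();q=P[l==i]
print(q.mean(0),cv2.minAreaRect((q[:,:2]*1000).astype(np.float32)))
E
```

```text
time: 8.85
tool_pos: [0.4627, -0.3418, 0.0341]
tcp_rot: [0.0, 0.731, 0.683, -0.0]
wrist_force: [-7.7, 4.8, 18.6]
width: 0.455
gripper_force: 63.3
time: 9.85
tool_pos: [0.465, -0.3428, 0.1588]
tcp_rot: [0.004, 0.731, 0.683, 0.001]
wrist_force: [0.1, -0.3, 0.2]
width: 0.996
gripper_force: 0.0
[ 0.46498911 -0.34283539  0.15882086] 86.11278409913119
[ 0.46268562 -0.34253751  0.04344328] ((463.0028991699219, -343.1781921386719), (44.251869201660156, 39.246280670166016), 84.97514343261719)
```

View pics/w4.png

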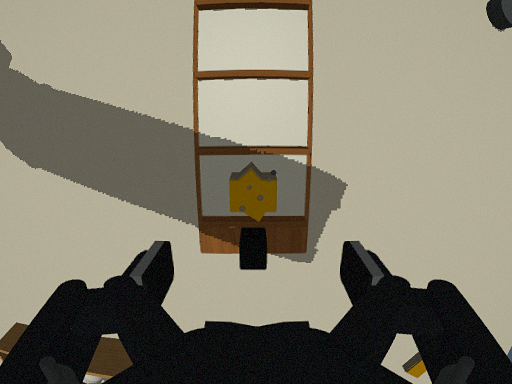

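Yellow is in its bay at (.463,-.343), flat, within 2 mm of target. Next is blue.

```bash
python3 -m crank '[{"claw":0.085,"linear":[0.02,0.001,0],"twist":0},{"claw":0.085,"linear":[0.06,0.003,0],"twist":-0.03},{"claw":0.085,"linear":[0.107,0.006,0],"twist":-0.06},{"claw":0.085,"linear":[0.154,0.008,0],"twist":-0.09},{"claw":0.085,"linear":[0.201,0.011,0],"twist":-0.12},{"claw":0.085,"linear":[0.248,0.013,0],"twist":-0.15},{"claw":0.085,"linear":[0.295,0.016,0],"twist":-0.18},{"claw":0.085,"linear":[0.342,0.018,0],"twist":-0.2},{"claw":0.085,"linear":[0.389,0.021,0],"twist":-0.215},{"claw":0.085,"linear":[0.436,0.023,0.01],"twist":-0.215},{"claw":0.085,"linear":[0.483,0.026,0.02],"twist":-0.215},{"claw":0.085,"linear":[0.53,0.028,0.03],"twist":-0.215},{"claw":0.085,"linear":[0.565,0.03,0.035],"twist":-0.215},{"claw":0.085,"linear":[0.5844,0.031,0.035],"twist":-0.215},{"claw":0.085,"linear":[0.5844,0.031,0.035],"twist":-0.215},{"claw":0.085,"linear":[0.5844,0.031,0.035],"twist":-0.215},{"claw":0.085,"linear":[0.5844,0.031,0.035],"twist":-0.215}]'
cat > near.py <<'E'
import sys
from h import *
hue={"yellow":(14,35),"blue":(105,132),"green":(40,90),"red":(0,6)}
s,p,R=pose();d=get_image("wrist");a,b=hue[sys.argv[1]]
P=wcloud(d,p,R);hsv=cv2.cvtColor(d["color"],cv2.COLOR_BGR2HSV);H=hsv[...,0]
lo,hi=(float(x) for x in sys.argv[2:4])
m=(H>=a)&(H<=b)&(hsv[...,1]>100)&(P[...,2]>lo)&(P[...,2]<hi)
n,l,st,_=cv2.connectedComponentsWithStats(m.astype(np.uint8));i=1+st[1:,4].argmax();q=P[l==i]
print(p.round(4),"yaw",round(np.degrees(np.arctan2(R[1,0],R[0,0])),1));r=cv2.minAreaRect((q[:,:2]*1000).astype(np.float32))
print("frag",q.mean(0).round(4),np.round(r[0],1),np.round(r[1],1),round(r[2],1),st[i])
e=np.array([r[0][0]/1000,r[0][1]/1000,p[2]])-p;print("shift tool",(e@R).round(4))
E
python3 near.py blue .042 .07
```

```text
time: 11.6
tool_pos: [0.533, 0.2381, 0.1174]
tcp_rot: [0.0, 0.654, 0.757, -0.001]
wrist_force: [0.1, -0.9, 0.4]
width: 0.995
gripper_force: 0.0
[0.533  0.2381 0.1174] yaw 98.4
frag [0.5355 0.238  0.0515] [535.3 237.8] [39.4 44.3] 9.3 [ 231  185   59   62 2464]
shift tool [-0.0006  0.0022 -0.    ]
```

```bash
python3 -m crank '[{"claw":0.085,"linear":[0,0.0023,0.015],"twist":0},{"claw":0.085,"linear":[0,0.0023,0.035],"twist":0},{"claw":0.085,"linear":[0,0.0023,0.055],"twist":0},{"claw":0.085,"linear":[0,0.0023,0.067],"twist":0},{"claw":0.085,"linear":[0,0.0023,0.073],"twist":0},{"claw":0.07,"linear":[0,0.0023,0.073],"twist":0},{"claw":0.055,"linear":[0,0.0023,0.073],"twist":0},{"claw":0.045,"linear":[0,0.0023,0.073],"twist":0},{"claw":0.02,"linear":[0,0.0023,0.073],"twist":0},{"claw":0.02,"linear":[0,0.0023,0.073],"twist":0},{"claw":0.02,"linear":[0,0.0023,0.073],"twist":0},{"claw":0.02,"linear":[0,0.0023,0.073],"twist":0}]'
python3 -m crank '[{"claw":0.02,"linear":[0,0,-0.005],"twist":0},{"claw":0.02,"linear":[0,0,-0.02],"twist":0},{"claw":0.02,"linear":[0,0,-0.045],"twist":0},{"claw":0.02,"linear":[0,0,-0.07],"twist":0},{"claw":0.02,"linear":[0,0,-0.09],"twist":0},{"claw":0.02,"linear":[0,0,-0.1],"twist":0},{"claw":0.02,"linear":[0,0,-0.1],"twist":0},{"claw":0.02,"linear":[0,0,-0.1],"twist":0}]'
```

```text
time: 12.85
tool_pos: [0.5362, 0.24, 0.0458]
tcp_rot: [0.001, 0.653, 0.757, 0.001]
wrist_force: [-0.7, -1.2, 5.7]
width: 0.449
gripper_force: 61.4
time: 13.65
tool_pos: [0.5353, 0.2393, 0.1442]
tcp_rot: [-0.0, 0.653, 0.757, -0.0]
wrist_force: [0.2, 0.5, -2.3]
width: 0.458
gripper_force: 60.6
```

```bash
python3 -m crank '[{"claw":0.02,"linear":[-0.01,-0.003,0],"twist":0},{"claw":0.02,"linear":[-0.035,-0.01,0],"twist":0.01},{"claw":0.02,"linear":[-0.07,-0.02,0],"twist":0.03},{"claw":0.02,"linear":[-0.11,-0.031,0],"twist":0.05},{"claw":0.02,"linear":[-0.15,-0.043,0],"twist":0.07},{"claw":0.02,"linear":[-0.19,-0.054,0],"twist":0.09},{"claw":0.02,"linear":[-0.23,-0.066,0],"twist":0.11},{"claw":0.02,"linear":[-0.27,-0.077,0],"twist":0.13},{"claw":0.02,"linear":[-0.31,-0.088,0],"twist":0.15},{"claw":0.02,"linear":[-0.35,-0.1,0],"twist":0.17},{"claw":0.02,"linear":[-0.39,-0.111,0],"twist":0.19},{"claw":0.02,"linear":[-0.43,-0.123,0],"twist":0.205},{"claw":0.02,"linear":[-0.465,-0.133,0],"twist":0.215},{"claw":0.02,"linear":[-0.487,-0.139,0],"twist":0.215},{"claw":0.02,"linear":[-0.4958,-0.1415,0],"twist":0.215},{"claw":0.02,"linear":[-0.4958,-0.1415,0],"twist":0.215},{"claw":0.02,"linear":[-0.4958,-0.1415,0],"twist":0.215},{"claw":0.02,"linear":[-0.4958,-0.1415,0],"twist":0.215}]'
```

```text
time: 15.45
tool_pos: [0.4687, -0.2698, 0.1448]
tcp_rot: [-0.0, 0.73, 0.684, 0.0]
wrist_force: [0.8, 0.1, -0.7]
width: 0.453
gripper_force: 60.6
```

```bash
python3 -m crank '[{"claw":0.02,"linear":[-0.001,0,0.01],"twist":0},{"claw":0.02,"linear":[-0.001,0,0.03],"twist":0},{"claw":0.02,"linear":[-0.001,0,0.055],"twist":0},{"claw":0.02,"linear":[-0.001,0,0.075],"twist":0},{"claw":0.02,"linear":[-0.001,0,0.09],"twist":0},{"claw":0.02,"linear":[-0.001,0,0.1],"twist":0},{"claw":0.02,"linear":[-0.001,0,0.104],"twist":0},{"claw":0.02,"linear":[-0.001,0,0.104],"twist":0},{"claw":0.02,"linear":[-0.001,0,0.104],"twist":0}]'
python3 -m crank '[{"claw":0.02,"linear":[0,0,0.0007],"twist":0},{"claw":0.02,"linear":[0,0,0.0015],"twist":0},{"claw":0.02,"linear":[0,0,0.0015],"twist":0}]'
```

```text
time: 16.35
tool_pos: [0.4687, -0.2727, 0.0416]
tcp_rot: [0.001, 0.731, 0.683, 0.0]
wrist_force: [0.9, 0.2, -1.8]
width: 0.452
gripper_force: 60.6
time: 16.65
tool_pos: [0.4682, -0.2727, 0.0395]
tcp_rot: [0.0, 0.731, 0.683, -0.0]
wrist_force: [0.5, -0.2, -1.5]
width: 0.453
gripper_force: 60.6
```

```bash
python3 -m crank '[{"claw":0.02,"linear":[0,0,0.0007],"twist":0},{"claw":0.02,"linear":[0,0,0.0015],"twist":0},{"claw":0.02,"linear":[0,0,0.0015],"twist":0}]'; python3 -m crank '[{"claw":0.02,"linear":[0,0,0.0005],"twist":0},{"claw":0.02,"linear":[0,0,0.001],"twist":0},{"claw":0.02,"linear":[0,0,0.001],"twist":0}]'
```

```text
time: 16.95
tool_pos: [0.4682, -0.2726, 0.0379]
tcp_rot: [0.0, 0.731, 0.683, -0.0]
wrist_force: [-0.3, 0.2, -0.5]
width: 0.456
gripper_force: 60.6
time: 17.25
tool_pos: [0.4682, -0.2726, 0.0378]
tcp_rot: [0.0, 0.731, 0.683, -0.0]
wrist_force: [-5.9, 2.0, 12.0]
width: 0.457
gripper_force: 62.4
```

Touchdown. Release, check, then on to green.

```bash
python3 -m crank '[{"claw":0.044,"linear":[0,0,0],"twist":0},{"claw":0.05,"linear":[0,0,0],"twist":0},{"claw":0.06,"linear":[0,0,0],"twist":0},{"claw":0.07,"linear":[0,0,0],"twist":0},{"claw":0.07,"linear":[0,0,-0.005],"twist":0},{"claw":0.08,"linear":[0,0,-0.02],"twist":0},{"claw":0.085,"linear":[0,0,-0.05],"twist":0},{"claw":0.085,"linear":[0,0,-0.08],"twist":0},{"claw":0.085,"linear":[0,0,-0.11],"twist":0},{"claw":0.085,"linear":[0,0,-0.11],"twist":0},{"claw":0.085,"linear":[0,0,-0.11],"twist":0}]'
python3 near.py blue .03 .06
```

```text
time: 18.35
tool_pos: [0.4686, -0.2728, 0.1483]
tcp_rot: [0.001, 0.731, 0.683, 0.0]
wrist_force: [-0.5, 0.6, 0.5]
width: 0.992
gripper_force: 0.0
[ 0.4686 -0.2728  0.1483] yaw 86.1
frag [ 0.4681 -0.2742  0.0435] [ 468.  -274.7] [43.9 38.6] 85.1 [ 232  175   49   53 1777]
shift tool [-0.0019 -0.0005  0.    ]
```

```bash
python3 -m crank '[{"claw":0.085,"linear":[0.02,0.001,0],"twist":0},{"claw":0.085,"linear":[0.06,0.004,0],"twist":-0.03},{"claw":0.085,"linear":[0.107,0.007,0],"twist":-0.06},{"claw":0.085,"linear":[0.154,0.01,0],"twist":-0.09},{"claw":0.085,"linear":[0.201,0.013,0],"twist":-0.12},{"claw":0.085,"linear":[0.248,0.016,0],"twist":-0.15},{"claw":0.085,"linear":[0.295,0.019,0],"twist":-0.182},{"claw":0.085,"linear":[0.342,0.022,0.01],"twist":-0.182},{"claw":0.085,"linear":[0.389,0.025,0.02],"twist":-0.182},{"claw":0.085,"linear":[0.425,0.028,0.025],"twist":-0.182},{"claw":0.085,"linear":[0.446,0.029,0.027],"twist":-0.182},{"claw":0.085,"linear":[0.446,0.029,0.027],"twist":-0.182},{"claw":0.085,"linear":[0.446,0.029,0.027],"twist":-0.182},{"claw":0.085,"linear":[0.446,0.029,0.027],"twist":-0.182}]'
python3 near.py green .042 .07
```

```text
time: 19.8
tool_pos: [0.5273, 0.1689, 0.1194]
tcp_rot: [0.0, 0.666, 0.746, -0.001]
wrist_force: [0.4, -0.8, 0.6]
width: 0.997
gripper_force: 0.0
[0.5273 0.1689 0.1194] yaw 96.4
frag [0.5276 0.1702 0.0535] [527.9 169.8] [37. 44.] 7.7 [ 230  182   56   63 2417]
shift tool [ 0.0009  0.0006 -0.    ]
```

```bash
python3 -m crank '[{"claw":0.085,"linear":[0.001,0.0006,0.015],"twist":-0.02},{"claw":0.085,"linear":[0.001,0.0006,0.035],"twist":-0.02},{"claw":0.085,"linear":[0.001,0.0006,0.055],"twist":-0.02},{"claw":0.085,"linear":[0.001,0.0006,0.067],"twist":-0.02},{"claw":0.085,"linear":[0.001,0.0006,0.075],"twist":-0.02},{"claw":0.07,"linear":[0.001,0.0006,0.075],"twist":-0.02},{"claw":0.055,"linear":[0.001,0.0006,0.075],"twist":-0.02},{"claw":0.045,"linear":[0.001,0.0006,0.075],"twist":-0.02},{"claw":0.02,"linear":[0.001,0.0006,0.075],"twist":-0.02},{"claw":0.02,"linear":[0.001,0.0006,0.075],"twist":-0.02},{"claw":0.02,"linear":[0.001,0.0006,0.075],"twist":-0.02},{"claw":0.02,"linear":[0.001,0.0006,0.075],"twist":-0.02}]'
python3 -m crank '[{"claw":0.02,"linear":[0,0,-0.005],"twist":0},{"claw":0.02,"linear":[0,0,-0.02],"twist":0},{"claw":0.02,"linear":[0,0,-0.045],"twist":0},{"claw":0.02,"linear":[0,0,-0.07],"twist":0},{"claw":0.02,"linear":[0,0,-0.09],"twist":0},{"claw":0.02,"linear":[0,0,-0.1],"twist":0},{"claw":0.02,"linear":[0,0,-0.1],"twist":0},{"claw":0.02,"linear":[0,0,-0.1],"twist":0}]'
```

```text
time: 21.05
tool_pos: [0.5286, 0.1718, 0.0458]
tcp_rot: [0.001, 0.658, 0.753, 0.001]
wrist_force: [-0.2, -0.0, 6.9]
width: 0.432
gripper_force: 60.9
time: 21.85
tool_pos: [0.5276, 0.1712, 0.1443]
tcp_rot: [-0.0, 0.658, 0.753, -0.0]
wrist_force: [0.5, -0.4, -0.8]
width: 0.433
gripper_force: 60.1
```

```bash
python3 -m crank '[{"claw":0.02,"linear":[-0.01,-0.003,0],"twist":0},{"claw":0.02,"linear":[-0.035,-0.01,0],"twist":0.01},{"claw":0.02,"linear":[-0.07,-0.02,0],"twist":0.03},{"claw":0.02,"linear":[-0.11,-0.032,0],"twist":0.06},{"claw":0.02,"linear":[-0.15,-0.043,0],"twist":0.09},{"claw":0.02,"linear":[-0.19,-0.055,0],"twist":0.12},{"claw":0.02,"linear":[-0.23,-0.066,0],"twist":0.15},{"claw":0.02,"linear":[-0.27,-0.078,0],"twist":0.18},{"claw":0.02,"linear":[-0.31,-0.089,0],"twist":0.202},{"claw":0.02,"linear":[-0.34,-0.098,0],"twist":0.202},{"claw":0.02,"linear":[-0.358,-0.103,0],"twist":0.202},{"claw":0.02,"linear":[-0.3644,-0.105,0],"twist":0.202},{"claw":0.02,"linear":[-0.3644,-0.105,0],"twist":0.202},{"claw":0.02,"linear":[-0.3644,-0.105,0],"twist":0.202},{"claw":0.02,"linear":[-0.3644,-0.105,0],"twist":0.202}]'
```

```text
time: 23.35
tool_pos: [0.4727, -0.2022, 0.1447]
tcp_rot: [-0.0, 0.73, 0.683, 0.0]
wrist_force: [-0.1, 0.6, -0.9]
width: 0.434
gripper_force: 60.1
```

```bash
python3 -m crank '[{"claw":0.02,"linear":[-0.001,0,0.01],"twist":0},{"claw":0.02,"linear":[-0.001,0,0.03],"twist":0},{"claw":0.02,"linear":[-0.001,0,0.055],"twist":0},{"claw":0.02,"linear":[-0.001,0,0.075],"twist":0},{"claw":0.02,"linear":[-0.001,0,0.09],"twist":0},{"claw":0.02,"linear":[-0.001,0,0.1],"twist":0},{"claw":0.02,"linear":[-0.001,0,0.104],"twist":0},{"claw":0.02,"linear":[-0.001,0,0.105],"twist":0},{"claw":0.02,"linear":[-0.001,0,0.105],"twist":0}]'
python3 -m crank '[{"claw":0.02,"linear":[0,0,0.001],"twist":0},{"claw":0.02,"linear":[0,0,0.0015],"twist":0},{"claw":0.02,"linear":[0,0,0.0015],"twist":0}]'
```

```text
time: 24.25
tool_pos: [0.4729, -0.2048, 0.0403]
tcp_rot: [0.0, 0.731, 0.683, 0.0]
wrist_force: [-0.0, 0.3, -1.5]
width: 0.432
gripper_force: 60.2
time: 24.55
tool_pos: [0.4726, -0.2048, 0.0386]
tcp_rot: [0.0, 0.731, 0.683, 0.0]
wrist_force: [-0.2, 0.3, -1.8]
width: 0.433
gripper_force: 60.2
```

```bash
python3 -m crank '[{"claw":0.02,"linear":[0,0,0.0005],"twist":0},{"claw":0.02,"linear":[0,0,0.001],"twist":0},{"claw":0.02,"linear":[0,0,0.001],"twist":0}]'; python3 -m crank '[{"claw":0.044,"linear":[0,0,0.0005],"twist":0},{"claw":0.05,"linear":[0,0,0],"twist":0},{"claw":0.06,"linear":[0,0,0],"twist":0},{"claw":0.07,"linear":[0,0,0],"twist":0},{"claw":0.07,"linear":[0,0,-0.005],"twist":0},{"claw":0.08,"linear":[0,0,-0.02],"twist":0},{"claw":0.085,"linear":[0,0,-0.05],"twist":0},{"claw":0.085,"linear":[0,0,-0.08],"twist":0},{"claw":0.085,"linear":[0,0,-0.11],"twist":0},{"claw":0.085,"linear":[0,0,-0.11],"twist":0},{"claw":0.085,"linear":[0,0,-0.11],"twist":0}]'
python3 near.py green .03 .06
```

```text
time: 24.85
tool_pos: [0.4725, -0.2047, 0.0378]
tcp_rot: [0.0, 0.731, 0.683, -0.0]
wrist_force: [-2.6, 0.4, 6.5]
width: 0.432
gripper_force: 61.0
time: 25.95
tool_pos: [0.4729, -0.2048, 0.1487]
tcp_rot: [0.001, 0.731, 0.683, 0.0]
wrist_force: [-0.5, -0.2, -1.4]
width: 0.995
gripper_force: 0.0
[ 0.4729 -0.2048  0.1487] yaw 86.1
frag [ 0.4719 -0.2062  0.0455] [ 472.3 -206.7] [44.4 36.7] 84.8 [ 233  174   47   55 1746]
shift tool [-0.0019 -0.0004  0.    ]
```

```bash
python3 -m crank '[{"claw":0.085,"linear":[0.02,0.001,0],"twist":0},{"claw":0.085,"linear":[0.06,0.004,0],"twist":0.03},{"claw":0.085,"linear":[0.107,0.008,0],"twist":0.06},{"claw":0.085,"linear":[0.154,0.012,0],"twist":0.09},{"claw":0.085,"linear":[0.201,0.015,0],"twist":0.124},{"claw":0.085,"linear":[0.248,0.019,0.01],"twist":0.124},{"claw":0.085,"linear":[0.29,0.022,0.02],"twist":0.124},{"claw":0.085,"linear":[0.3134,0.0235,0.029],"twist":0.124},{"claw":0.085,"linear":[0.3134,0.0235,0.029],"twist":0.124},{"claw":0.085,"linear":[0.3134,0.0235,0.029],"twist":0.124},{"claw":0.085,"linear":[0.3134,0.0235,0.029],"twist":0.124}]'
python3 near.py red .038 .07
```

```text
time: 27.1
tool_pos: [0.5171, 0.105, 0.118]
tcp_rot: [0.0, 0.772, 0.635, -0.0]
wrist_force: [-0.1, 0.6, 0.0]
width: 0.993
gripper_force: 0.0
[0.5171 0.105  0.118 ] yaw 78.9
frag [0.5179 0.1062 0.0495] [518.2 105.3] [44.1 36. ] 76.5 [ 232  182   52   62 1984]
shift tool [ 0.0005  0.001  -0.    ]
```

```bash
python3 -m crank '[{"claw":0.085,"linear":[0.001,0.001,0.015],"twist":0.01},{"claw":0.085,"linear":[0.001,0.001,0.035],"twist":0.01},{"claw":0.085,"linear":[0.001,0.001,0.055],"twist":0.01},{"claw":0.085,"linear":[0.001,0.001,0.067],"twist":0.01},{"claw":0.085,"linear":[0.001,0.001,0.075],"twist":0.01},{"claw":0.07,"linear":[0.001,0.001,0.075],"twist":0.01},{"claw":0.055,"linear":[0.001,0.001,0.075],"twist":0.01},{"claw":0.045,"linear":[0.001,0.001,0.075],"twist":0.01},{"claw":0.02,"linear":[0.001,0.001,0.075],"twist":0.01},{"claw":0.02,"linear":[0.001,0.001,0.075],"twist":0.01},{"claw":0.02,"linear":[0.001,0.001,0.075],"twist":0.01},{"claw":0.02,"linear":[0.001,0.001,0.075],"twist":0.01}]'
python3 -m crank '[{"claw":0.02,"linear":[0,0,-0.005],"twist":0},{"claw":0.02,"linear":[0,0,-0.02],"twist":0},{"claw":0.02,"linear":[0,0,-0.045],"twist":0},{"claw":0.02,"linear":[0,0,-0.07],"twist":0},{"claw":0.02,"linear":[0,0,-0.09],"twist":0},{"claw":0.02,"linear":[0,0,-0.1],"twist":0},{"claw":0.02,"linear":[0,0,-0.1],"twist":0},{"claw":0.02,"linear":[0,0,-0.1],"twist":0}]'
```

```text
time: 28.35
tool_pos: [0.5191, 0.1074, 0.0443]
tcp_rot: [0.001, 0.775, 0.632, 0.001]
wrist_force: [-0.6, -0.6, 7.0]
width: 0.412
gripper_force: 60.6
time: 29.15
tool_pos: [0.518, 0.107, 0.1428]
tcp_rot: [0.0, 0.775, 0.632, -0.0]
wrist_force: [-0.8, 0.2, -0.5]
width: 0.412
gripper_force: 60.0
```

```bash
python3 -m crank '[{"claw":0.02,"linear":[-0.01,0,0],"twist":0},{"claw":0.02,"linear":[-0.035,0.001,0],"twist":-0.02},{"claw":0.02,"linear":[-0.07,0.002,0],"twist":-0.04},{"claw":0.02,"linear":[-0.11,0.004,0],"twist":-0.07},{"claw":0.02,"linear":[-0.15,0.005,0],"twist":-0.1},{"claw":0.02,"linear":[-0.19,0.007,0],"twist":-0.134},{"claw":0.02,"linear":[-0.22,0.008,0],"twist":-0.134},{"claw":0.02,"linear":[-0.24,0.0085,0],"twist":-0.134},{"claw":0.02,"linear":[-0.2464,0.0085,0],"twist":-0.134},{"claw":0.02,"linear":[-0.2464,0.0085,0],"twist":-0.134},{"claw":0.02,"linear":[-0.2464,0.0085,0],"twist":-0.134},{"claw":0.02,"linear":[-0.2464,0.0085,0],"twist":-0.134}]'
python3 -m crank '[{"claw":0.02,"linear":[-0.001,0,0.01],"twist":0},{"claw":0.02,"linear":[-0.001,0,0.03],"twist":0},{"claw":0.02,"linear":[-0.001,0,0.055],"twist":0},{"claw":0.02,"linear":[-0.001,0,0.075],"twist":0},{"claw":0.02,"linear":[-0.001,0,0.09],"twist":0},{"claw":0.02,"linear":[-0.001,0,0.1],"twist":0},{"claw":0.02,"linear":[-0.001,0,0.104],"twist":0},{"claw":0.02,"linear":[-0.001,0,0.105],"twist":0},{"claw":0.02,"linear":[-0.001,0,0.105],"twist":0}]'
python3 -m crank '[{"claw":0.02,"linear":[0,0,0.001],"twist":0},{"claw":0.02,"linear":[0,0,0.0015],"twist":0},{"claw":0.02,"linear":[0,0,0.0015],"twist":0}]'
```

```text
time: 30.35
tool_pos: [0.4774, -0.1344, 0.1432]
tcp_rot: [-0.0, 0.73, 0.683, 0.0]
wrist_force: [-0.1, 1.2, -1.2]
width: 0.409
gripper_force: 60.0
time: 31.25
tool_pos: [0.4777, -0.1369, 0.0388]
tcp_rot: [0.0, 0.731, 0.683, 0.0]
wrist_force: [0.4, 0.3, -1.3]
width: 0.411
gripper_force: 60.0
time: 31.55
tool_pos: [0.4773, -0.137, 0.037]
tcp_rot: [0.0, 0.731, 0.683, 0.0]
wrist_force: [-0.8, -0.5, -0.8]
width: 0.41
gripper_force: 60.0
```

```bash
python3 -m crank '[{"claw":0.02,"linear":[0,0,0.0005],"twist":0},{"claw":0.02,"linear":[0,0,0.001],"twist":0},{"claw":0.02,"linear":[0,0,0.001],"twist":0}]'; python3 -m crank '[{"claw":0.042,"linear":[0,0,0.0005],"twist":0},{"claw":0.05,"linear":[0,0,0],"twist":0},{"claw":0.06,"linear":[0,0,0],"twist":0},{"claw":0.07,"linear":[0,0,0],"twist":0},{"claw":0.07,"linear":[0,0,-0.005],"twist":0},{"claw":0.08,"linear":[0,0,-0.02],"twist":0},{"claw":0.085,"linear":[0,0,-0.05],"twist":0},{"claw":0.085,"linear":[0,0,-0.09],"twist":0},{"claw":0.085,"linear":[0,0,-0.13],"twist":0},{"claw":0.085,"linear":[0.02,0,-0.17],"twist":0},{"claw":0.085,"linear":[0.05,0,-0.19],"twist":0},{"claw":0.085,"linear":[0.05,0,-0.19],"twist":0},{"claw":0.085,"linear":[0.05,0,-0.19],"twist":0}]'
for a in "red .03" "green .03" "blue .03" "yellow .03"; do python3 near.py $a .06; done
python3 - <<'E'
from h import *
cv2.imwrite("pics/end.png",get_image("wrist")["color"])
E
```

```text
time: 31.85
tool_pos: [0.4773, -0.1369, 0.0363]
tcp_rot: [0.0, 0.731, 0.683, -0.0]
wrist_force: [-2.6, 0.1, 5.8]
width: 0.408
gripper_force: 60.9
time: 33.15
tool_pos: [0.4808, -0.0865, 0.2271]
tcp_rot: [0.001, 0.73, 0.683, 0.0]
wrist_force: [0.7, -1.4, -0.2]
width: 0.991
gripper_force: 0.0
[ 0.4808 -0.0865  0.2271] yaw 86.2
frag [ 0.4767 -0.1378  0.0413] [ 476.4 -138.3] [42.9 35.6] 84.1 [240 204  33  38 737]
shift tool [-0.052  -0.0009  0.0001]
[ 0.4803 -0.0873  0.2262] yaw 86.1
frag [ 0.4716 -0.2056  0.0453] [ 472.7 -206.3] [43.  37.2] 82.0 [241 261  32  32 693]
shift tool [-1.192e-01  4.000e-04  1.000e-04]
[ 0.4801 -0.0876  0.2256] yaw 86.1
frag [ 0.4684 -0.2692  0.0431] [ 468.2 -267.9] [32.7 38. ] 87.3 [243 306  30  21 423]
shift tool [-1.807e-01  5.000e-04  1.000e-04]
[ 0.48   -0.0878  0.2253] yaw 86.0
frag [ 0.4516 -0.2171  0.0412] [ 451.6 -217.1] [0.9 0. ] -92.9 [241 284   1   2   2]
shift tool [-0.1309 -0.0194  0.    ]
```

View pics/end.png

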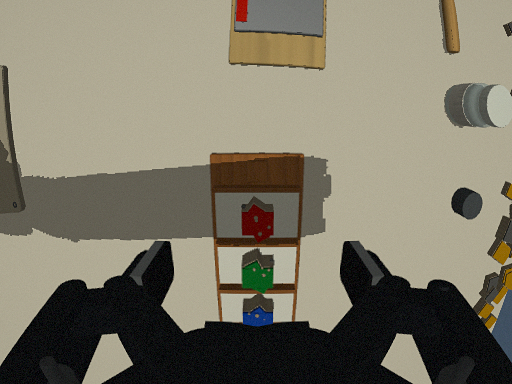

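Red (258,220), green (258,270) and blue (258,312) lie flat in the middle of their bays. Yellow was checked earlier, and the bystanders are untouched.

```bash
python3 -c "
from workcell import *
print(hand_in())"
```

```text
the job is handed in; nothing more can be done
None
```

All four fragments are set down in the storage rack bays in post order (yellow, blue, green, red), each measured within about 2.5 mm of its bay centre, and the job is handed in at about 33 s; no verdict came back.

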